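Set the sprung serving tweezers to the portion gauge on the tub lid

TASK

The portion gauge is the pair of black lines on the lid of the halva tub, so first press the loose lid down until it sits level and fully home on the rim all round. Then pick the sprung serving tweezers off their wooden rest, squeeze them until the gap between the tips matches the gap between the two lines, and finish while still holding them: level, steady at that gap, just above the lid without touching it, one tip over each line. Do not disturb the jar, the halva cake or the can.

Things in the scene. Friction and masses are not known exactly. Their poses are not given: they have to be found in the camera images.
- tub: Fixed clear plastic tub, 130 (its x) x 100 (its y) mm, rim 60 mm above the counter; a block of halva shows inside. Origin at the centre of its underside, on the counter, z up. It stands on either side of the counter's middle, turned up to 20 degrees; the tweezers' rest stands on the other side.
- lid: Loose white lid on the tub, 140 x 110 mm, plate 4 mm thick, 14 mm skirt round the outside of the rim (2 mm play). It stands 4 to 9 mm proud, often crooked, on four stiff friction seals in the tub's corners, which stay where pushed: about 15 N straight down on its middle, kept up to the end of travel, brings it home all round; 20 N is fine. Origin: centre of the plate's underside, axes as the tub's.
- gauge (a point): Middle of the lid's flat top, midway between the two black gauge lines; x along the lines (the lid's long side, at most 20 degrees from world x), y across them, z up out of the lid. Lid fully home: 64 mm above the counter. The lines are printed flat, 40 mm long, 3 mm wide, centre lines at y = +12 and -12 mm (gap to set: 24 mm).
- rest: Fixed wooden rest: slab 150 x 80 mm, 6 mm thick, with two ribs across it, 8 mm thick, 80 mm wide, tops 28 mm above the counter, centred 54 mm behind and 48 mm ahead of its origin along its x. Origin at the centre of its underside. The tweezers lie across both ribs; between the ribs there is room for fingers on either side of them.
- tongs: Loose sprung steel tweezers, ~90 g, 165 mm long, lying flat: two arms, hinged at the back, closing sideways. This is the rear block with the left arm. Origin between the open arms at the grip, half-way up (36 mm above the counter on the rest); x to the tips (within 24 degrees of world x), y to the left arm, z up. Grip: a flat stretch, 52 mm long, 18 mm tall, centred here; squeeze it along y.
- tip_left (a point): Inner face of the tip of the left arm, half-way up its 10 mm height. The two tip points are 44 mm apart when open and 24 mm apart at the marked gap.
- tip_right (a point): Inner face of the tip of the right arm, likewise.
- tongs_arm (a joint): Squeeze of the tweezers in rad: 0 open (tips 44 mm apart, 45 mm over the grip), 0.133 at the marked gap (tips 24 mm apart, about 34 mm over the grip, grip faces parallel), 0.27 at the stop. Hinge 85 mm behind the grip's middle, tips 65 mm ahead: 1 mm at the grip closes the tips by 1.8 mm. It takes 4 N at first, 7 N at the marked gap; they spring open when let go.
- jar: Bystander: small glass jar with a black cap, radius 30 mm, 78 mm tall, loose, on the counter beyond the middle of the work. Origin at the centre of its underside.
- halva: Bystander: uncut round halva cake, radius 58 mm, 78 mm tall, loose, to the left of the work. Origin at the centre of its underside.
- can: Bystander: plain tin can, radius 28 mm, 65 mm tall, loose, to the right of the work. Origin at the centre of its underside.
Mind the look-alikes: they are no part of the job. Of the things like the lid, leave any that is purple; of the rest the smaller one is meant. There is more than one size of the tongs; the job needs the middle-sized.

How it is judged:
On the way, in this order (a step that is already met when the one before it is completed fails the run):
1. the lid is pressed level and fully home on the tub (z of gauge in the frame of tub below 0.0655 m and angle between the z axis of gauge and the z axis of tub, either way round below 0.015 rad), for 0.3 s.
2. the tweezers are lifted clear of their rest, gripped in the fingers, the lid still home (all of step 1 and height (world z) of tongs above 0.06 m and contact force between tongs and the fingers above 2 N), for 0.2 s.
At the end, for the whole second after the job is handed in: Lid within 1.5 mm of home, level to 0.015 rad. Tweezers gripped (over 2 N), level to 0.3 rad, still, touching no lid, tub or rest; tips 24 mm apart within 3 mm, each within 5 mm sideways of its own line and within its 40 mm length, 3 to 45 mm above the lid (all of step 1 and distance between tip_left and tip_right between 0.021 and 0.027 m and ((y of tip_left in the frame of gauge between 0.007 and 0.017 m and y of tip_right in the frame of gauge between -0.017 and -0.007 m) or (y of tip_right in the frame of gauge between 0.007 and 0.017 m and y of tip_left in the frame of gauge between -0.017 and -0.007 m)) and x of tip_left in the frame of gauge between -0.02 and 0.02 m and z of tip_left in the frame of gauge between 0.003 and 0.045 m and x of tip_right in the frame of gauge between -0.02 and 0.02 m and z of tip_right in the frame of gauge between 0.003 and 0.045 m and contact force between tongs and the fingers above 2 N and angle between tongs's own z axis and vertical below 0.3 rad and linear speed of tongs below 0.02 m/s and velocity of joint tongs_arm between -0.05 and 0.05 rad/s and contact force between tongs and lid below 0.05 N and contact force between tongs and tub below 0.05 N and contact force between tongs and rest below 0.05 N); the arm keeps its last pose, push and grip.
It fails at once if the jar is moved by more than 15 mm or tipped (distance of jar from where it was at the start of the episode above 0.015 m or angle between jar's own z axis and vertical above 0.3 rad).
It fails at once if the halva cake is moved by more than 15 mm or tipped (distance of halva from where it was at the start of the episode above 0.015 m or angle between halva's own z axis and vertical above 0.3 rad).
It fails at once if the can is moved by more than 15 mm or tipped (distance of can from where it was at the start of the episode above 0.015 m or angle between can's own z axis and vertical above 0.3 rad).
It also fails if it takes over 56 s, if anything falls off the work surface, if the arm or the gripper's body presses on something with over 40 N, if the wrist force passes 120 N, or if a joint passes its speed limit or range.

ROBOT

A 6-joint arm with a two-finger parallel gripper is mounted at the origin on the work surface. World frame = base frame: x ahead of the robot, y to its left, z up, the work surface at z = 0. Lengths are in m, angles in rad, forces in N, time in s.
With the tool pointing down it reaches from about 0.35 to 0.925 m from the base axis. Payload 6.4 kg.
Tool frame: the origin (TCP) lies on the centre line of the jaws, within the pads' length; the fingertips stand 8 mm ahead of it and the grasp point (between the pads) lies 11 mm behind it; z points along the fingers, y is the line along which they close (so a half turn about z gives the same grasp; the last joint's range is limited). The gripper opens to 85 mm and grips with 20 to 120 N. Pads are 22 mm wide; open, the fingers measure 114 mm over their backs; the gripper's body (76 mm by 85 mm) begins 54 mm behind the grasp point. The pads swing forward as they close: fully open they stand 13 mm farther back than shut.
Start: joints at [-1.39, 0.245, 1.558, -0, 1.339, -0.174], TCP at [0.226, -0.61, 0.239] pointing down, gripper open.
Joint ranges: [-3.13, 3.13], [-1.02, 2.26], [0.13, 2.54], [-0.95, 4.09], [0.21, 2.88], [-2.74, 2.74]. Speed limits (rad/s): [2.57, 2.57, 3.14, 3.14, 3.14, 3.14].

INTERFACE

Orientations are given as a rotation vector (axis times angle).
In Python, from rig import manip, read_camera, camera_info, sign_off, search_frame, masks_of, place_of gives the robot as it stands.
- The arm moves only by the tool apply_moves, never from a script. Its argument "motion" is text: rows parted by semicolons, each of 7 numbers parted by spaces: the turn, a rotation vector about the tool's x, y, z in degrees, then the shift along the tool's x, y, z in mm, then the closure, from 0 (fully open) to 1 (shut). A call has 1 to 20 rows; each row shifts and turns the commanded pose from where the row before left it, along the tool's axes as they then stand; what a row does not reach is not made up. A row lasts 1/8 s, in which the tool goes at most 62.5 mm and 10.7 degrees, less where a joint would pass 70% of its speed; a pose out of reach is approached as far as the arm can. A call is refused whole if a number of a shift passes 62.5 or a number of a turn 10.7, either way. A call with a gripper value outside its range is refused whole. The fingers move at their own pace and stop on an object; the grip force is fixed at half the most. Time passes only in rows, so rows that do not move let the fingers close. It gives the time, the measured TCP pose, the force, the opening and the grip force at its end, in the units of the state.
- manip.observe(): the state, without advancing time (a new reading comes with each control period).
- read_camera(name): name is "scene" or "top" or "wrist"; returns the picture (384x512x3 uint8, red, green, blue); there is no depth.
- camera_info(name): a dict with "fx", "fy", "cx", "cy" (pixels), "world_to_cam" (4x4, takes a point from world to camera coordinates). Camera axes: x right, y down, z forward; pixel columns grow to the right and rows downward; lengths in m; the calibration is good to about 2 mm. A picture is of the moment at which its call begins: read the wrist's pose just before it. camera_info takes no time and is no camera call; for the wrist camera it gives the pose at the moment of the call.
- sign_off(): hands the job in; it is judged then, once.
Trained networks look in the newest picture that a camera, given by its name, has taken for a name from the list of things; names that differ only in an ending like _2 or _b are one class to them, and where a whole thing is asked for, a point or a joint stands for the part that bears it (a point fixed in the world has none). Each returns a list of dicts, best first, with "score" (0 to 1); they miss things now and then, are a little off and sometimes report something else, mostly with a low value. They report only what shows in the picture. A call takes as long as a camera call. They do not tell look-alikes from the thing itself.
- search_frame(camera, thing): "at" ([column, row] as shares, 0 to 1, of the picture: columns of its width, rows of its height, amid what is visible of it).
- masks_of(camera, thing): "region" (384x512 bool, what is visible of it) and "at" ([column, row] as shares, 0 to 1, of the picture: columns of its width, rows of its height, amid what is visible of it).
- place_of(camera, thing): "at" ([column, row] as shares, 0 to 1, of the picture: columns of its width, rows of its height: a listed point, or the origin of a listed thing).
The state is a dict: "t": time; "qpos": joint angles; "joint_vel": joint speeds; "joint_torque": joint torques, N m; "eef_pos": TCP position; "ee_rot": TCP orientation; "contact_force": force on the tool from outside, world axes, zero at the start; "wrist_torque": the same for the moment, N m; "width": finger opening in m; "grasp_force": force on a finger pad.
Only numpy, scipy, OpenCV 4.12 (cv2) and the standard library are available. Lean on these libraries where they do the work, as an engineer would, in place of code of your own. Each camera call takes 0.05 s, during which the arm holds its last target. There are 200 camera calls.

## Working session

There is one attempt and no reset: what is moved stays moved. The work goes in short steps, Python scripts to look and compute and a tool call to move; the robot and the scene stay as the last step left them, time stands still between calls to the robot, and variables do not carry over. Pictures are saved under pics/ and viewed, at most 10 in all, crops included, and the job is handed in when it is done.

Besides the shell and the picture viewer there is one more tool, called after ">>>" as name(argument=value, ...), one argument or row to a line, values as JSON. apply_moves: Moves the arm, as the interface text tells. Its arguments: {"type":"object","properties":{"motion":{"type":"string"}},"required":["motion"]}

```bash
mkdir -p pics; cat > h.py <<'E'
import numpy as np, cv2
from rig import *
from scipy.spatial.transform import Rotation as R
def snap(cam,fn=None):
    im=read_camera(cam)
    if fn: cv2.imwrite('pics/'+fn,im[:,:,::-1])
    return im
def ray(cam,px,z):
    """px (col,row) pixel -> world point on plane z"""
    i=camera_info(cam);T=np.linalg.inv(i['world_to_cam'])
    d=T[:3,:3]@np.array([(px[0]-i['cx'])/i['fx'],(px[1]-i['cy'])/i['fy'],1]);o=T[:3,3]
    return o+d*(z-o[2])/d[2]
def proj(cam,p):
    i=camera_info(cam);c=i['world_to_cam']@np.r_[p,1]
    return np.array([i['fx']*c[0]/c[2]+i['cx'],i['fy']*c[1]/c[2]+i['cy']])
def px(at): return np.array(at)*[512,384]
E
cat > a.py <<'E'
from h import *
Z=dict(tub=0,lid=.066,gauge=.07,rest=0,tongs=.036,tip_left=.036,tip_right=.036,jar=0,halva=0,can=0)
for cam in ['top','scene']:
    snap(cam,cam+'0.png')
    for n,z in Z.items():
        print(cam,n,[(round(r['score'],2),px(r['at']).round().tolist(),ray(cam,px(r['at']),z)[:2].round(3).tolist()) for r in place_of(cam,n)[:5]])
print(manip.observe())
E
python3 a.py
```

```text
top tub []
top lid [(0.79, [264.0, 203.0], [0.517, -0.004]), (0.78, [389.0, 279.0], [0.305, -0.332])]
top gauge [(0.73, [336.0, 200.0], [0.519, -0.201]), (0.61, [263.0, 206.0], [0.506, -0.0]), (0.57, [387.0, 281.0], [0.3, -0.326])]
top rest [(0.65, [201.0, 182.0], [0.59, 0.175]), (0.5, [125.0, 202.0], [0.534, 0.395])]
top tongs [(0.81, [201.0, 290.0], [0.285, 0.17]), (0.56, [190.0, 121.0], [0.762, 0.202]), (0.46, [198.0, 178.0], [0.594, 0.179]), (0.22, [336.0, 198.0], [0.531, -0.207])]
top tip_left [(0.57, [188.0, 157.0], [0.656, 0.207]), (0.48, [175.0, 115.0], [0.781, 0.246])]
top tip_right [(0.61, [201.0, 151.0], [0.671, 0.171]), (0.55, [201.0, 321.0], [0.203, 0.172]), (0.48, [183.0, 105.0], [0.811, 0.224])]
top jar []
top halva [(0.91, [125.0, 205.0], [0.527, 0.395])]
top can []
scene tub []
scene lid [(0.93, [83.0, 248.0], [0.341, -0.352]), (0.84, [189.0, 250.0], [0.525, -0.205]), (0.65, [247.0, 210.0], [0.551, -0.039])]
scene gauge [(0.88, [187.0, 250.0], [0.523, -0.209]), (0.72, [81.0, 244.0], [0.331, -0.35]), (0.59, [249.0, 207.0], [0.548, -0.031])]
scene rest [(0.79, [311.0, 
[... 675 characters left out ...]
, 'qpos': array([-1.39009543e+00,  2.45097130e-01,  1.55779433e+00, -7.82890719e-06,
        1.33867516e+00, -1.74118143e-01]), 'joint_vel': array([ 4.88031775e-06,  1.89691778e-04,  1.04041875e-03,  5.66191266e-04,
       -1.38141761e-03, -1.03446686e-03]), 'joint_torque': array([ 5.58055544e-04, -4.29525733e+01, -3.26425123e+01, -1.01240628e-04,
        4.29421161e-04,  1.12283383e-07]), 'eef_pos': array([ 0.22581963, -0.60953287,  0.23929514]), 'ee_rot': array([ 3.09225658e+00,  5.54427554e-01, -1.18330741e-05]), 'contact_force': array([ 0.33696626, -0.58856155, -0.79037398]), 'wrist_torque': array([ 0.01217027, -0.01093427, -0.01848559]), 'grasp_force': 0.0, 'width': 0.08527782655235733}
```

```bash
python3 - <<'E'
import cv2,numpy as np
a=cv2.imread('pics/top0.png')[80:350,90:450];cv2.imwrite('pics/top0c.png',cv2.resize(a,(800,600),interpolation=cv2.INTER_CUBIC))
E
```

```text
(no output)
```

View pics/top0c.png

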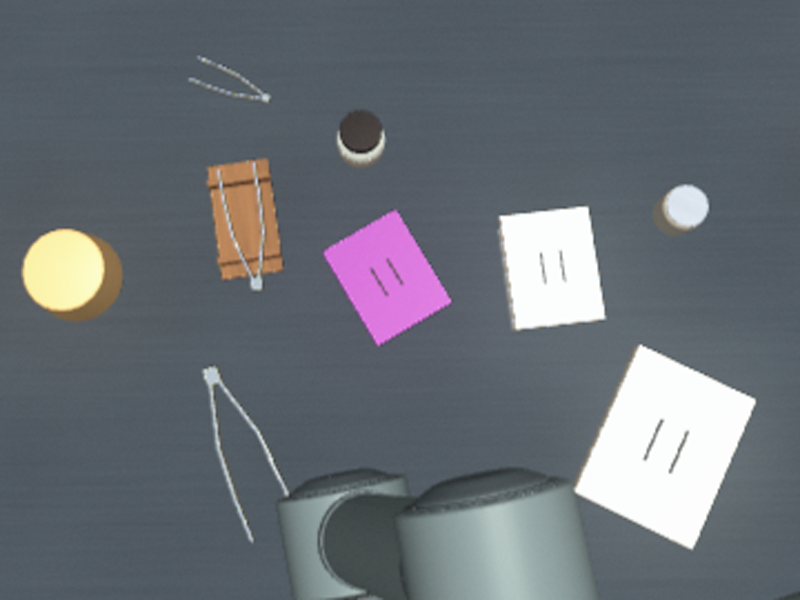

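View pics/scene0.png

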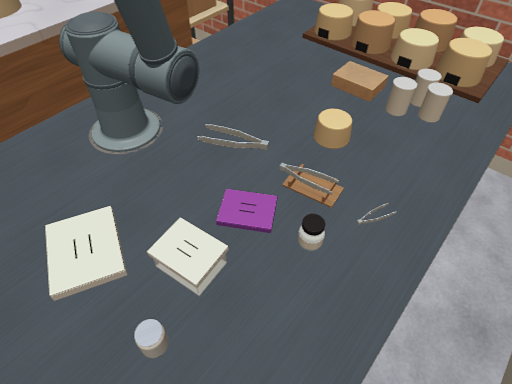

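The candidates in top px are:
- **Lids:** purple (262,203), large white (389,280), and smaller white (336,199). I choose the smaller white, which stands on the clear tub.
- **Tweezers:** small (190,115), large (200,290), and middle-sized on the rest (201,183). I choose the middle-sized.
- **Bystanders:** jar (252,139), cake (122,202), can (398,173).

Next I measure the lid and tweezers and check both in one close crop.

```bash
python3 - <<'E'
from h import *
im=snap('top','top1.png')
def near(cam,n,c):
    L=[r for r in masks_of(cam,n) if np.hypot(*(px(r['at'])-c))<25]
    return L[0] if L else None
# lid: white pixels near
g=((im.min(2)>200)*255).astype(np.uint8); m=np.zeros_like(g); m[160:245,295:375]=g[160:245,295:375]
q=cv2.boxPoints(cv2.minAreaRect(cv2.findNonZero(m))); w=np.array([ray('top',p,.072)[:2] for p in q])
print('lid px',q.round(1).tolist()); print('corners',w.round(4).tolist(),'mid',w.mean(0).round(4))
e=w[1]-w[0],w[2]-w[1]
for v in e: print(np.linalg.norm(v).round(4),np.degrees(np.arctan2(v[1],v[0])).round(1))
for n in ['tongs','rest','lid']:
    r=near('top',n,(336,199) if n=='lid' else (201,183))
    if r: 
        rr=cv2.minAreaRect(cv2.findNonZero(r['region'].astype(np.uint8)));print(n,round(r['score'],2),rr)
for n,z in [('tongs',.036),('tip_left',.036),('tip_right',.036),('gauge',.07)]:
  for c in ['top']:
    print(n,[(px(r['at']).round(1).tolist(),ray(c,px(r['at']),z)[:2].round(4).tolist()) for r in place_of(c,n)])
a=im[130:250,170:400];cv2.imwrite('pics/c1.png',cv2.resize(a,(800,417),interpolation=cv2.INTER_CUBIC)[:,:,::-1])
E
```

```text
lid px [[308.1000061035156, 179.0], [351.79998779296875, 166.3000030517578], [374.29998779296875, 243.89999389648438], [330.6000061035156, 256.6000061035156]]
corners [[0.5792, -0.1268], [0.6123, -0.248], [0.399, -0.2977], [0.3674, -0.1794]] mid [ 0.4895 -0.213 ]
0.1257 -74.7
0.219 -166.9
tongs 0.62 ((205.38621520996094, 200.43447875976562), (4.227985858917236, 19.143381118774414), 3.3664608001708984)
rest 0.77 ((199.98362731933594, 177.73239135742188), (50.10227584838867, 28.492666244506836), 80.78897094726562)
lid 0.64 ((337.7991943359375, 200.0273895263672), (51.613243103027344, 41.389678955078125), 82.23483276367188)
tongs [([198.5, 289.6], [0.285, 0.178]), ([187.8, 117.2], [0.7737, 0.2095]), ([200.5, 175.7], [0.601, 0.1727])]
tip_left [([189.4, 158.3], [0.6522, 0.2044]), ([175.6, 116.1], [0.7778, 0.2447])]
tip_right [([203.5, 324.3], [0.1931, 0.1644]), ([202.4, 180.8], [0.5864, 0.1674]), ([178.6, 103.5], [0.8156, 0.2364]), ([203.6, 149.1], [0.6782, 0.1638])]
gauge [([390.0, 275.9], [0.3139, -0.335]), ([265.5, 206.4], [0.5058, -0.0086]), ([335.6, 199.1], [0.5224, -0.2])]
```

View pics/c1.png

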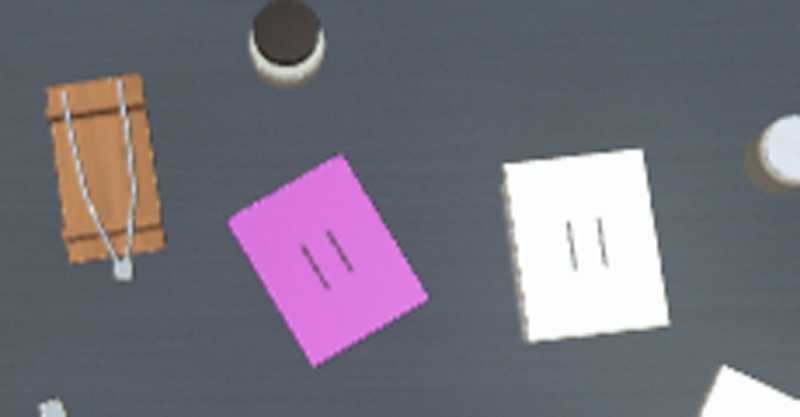

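The crop shows the intended pair: the white lid on the tub, with its lines centred near px (339,200), and the tweezers on the ribbed rest, tips forward, hinge at px (205,205). The arm is clear to go over the lid.

>>> apply_moves(
  motion="0 0 0 41.6 -27.6 -2 1;0 0 0 41.6 -27.6 -2 1;0 0 0 41.6 -27.6 -2 1;0 0 0 41.6 -27.6 -2 1;0 0 0 41.6 -27.6 -2 1;0 0 0 41.6 -27.6 -2 1;0 0 0 41.6 -27.6 -2 1;0 0 0 41.6 -27.6 -2 1;0 0 0 41.6 -27.6 -2 1;0 0 0 41.6 -27.6 -2 1;0 0 6.5 0 0 0 1;0 0 6.5 0 0 0 1;0 0 0 0 0 0 1",
)

```text
t: 3.12
eef_pos: [0.5201, -0.2061, 0.2593]
ee_rot: [3.135, 0.203, 0.0]
contact_force: [-1.1, 0.2, -0.6]
width: -0.0001
grasp_force: 0.0
```

```bash
python3 - <<'E'
from h import *
snap('wrist','w1.png')
i=camera_info('wrist');T=np.linalg.inv(i['world_to_cam']);print(T.round(3),i['fx'])
for n in ['gauge','lid']:
  for c,z in [('wrist',.07),('top',.07)]:
    if c=='top': snap('top')
    print(n,c,[(round(r['score'],2),px(r['at']).round(1).tolist(),ray(c,px(r['at']),z)[:2].round(4).tolist()) for r in place_of(c,n)])
E
```

```text
[[ 0.129 -0.943 -0.307  0.599]
 [-0.992 -0.122 -0.039 -0.195]
 [-0.001  0.31  -0.951  0.395]
 [ 0.     0.     0.     1.   ]] 271.33761249129014
gauge wrist [(0.67, [115.0, 142.9], [0.5328, -0.0315]), (0.63, [324.2, 303.2], [0.3374, -0.3253]), (0.56, [255.8, 170.3], [0.5212, -0.2018])]
gauge top [(0.79, [263.3, 204.1], [0.5123, -0.0028]), (0.73, [335.1, 199.5], [0.5214, -0.1985]), (0.67, [198.0, 177.5], [0.5894, 0.1756]), (0.66, [389.1, 279.3], [0.3051, -0.3322])]
lid wrist [(0.95, [117.0, 139.8], [0.537, -0.034]), (0.58, [260.2, 169.1], [0.5233, -0.2071])]
lid top [(0.85, [263.7, 203.0], [0.5153, -0.0038]), (0.77, [388.6, 280.8], [0.3012, -0.3306]), (0.5, [338.1, 203.1], [0.5113, -0.2063])]
```

View pics/w1.png

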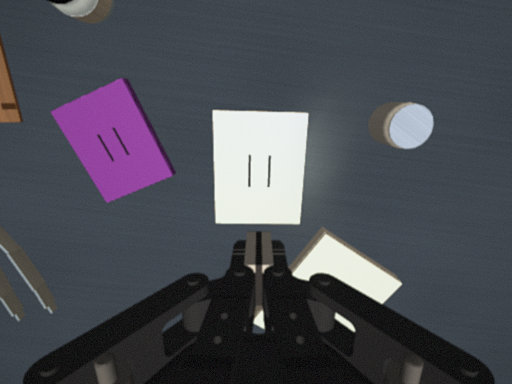

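White lid's lines are at columns 250 and 269, rows 155–186, with the middle at (259.5,170.5), which is (0.5215,-0.2065). That agrees with the top camera, and the yaw is about 7.4°. Descending.

>>> apply_moves(
  motion="0 0 0 1.5 0 41 1;0 0 0 0 0 41 1;0 0 0 0 0 41 1;0 0 0 0 0 41 1;0 0 0 0 0 6 1;0 0 0 0 0 4 1;0 0 0 0 0 0 1",
)

```text
t: 4.35
eef_pos: [0.5226, -0.2067, 0.087]
ee_rot: [3.133, 0.201, 0.004]
contact_force: [0.1, 0.6, -0.4]
width: -0.0001
grasp_force: 0.0
```

>>> apply_moves(
  motion="0 0 0 0 0 2 1;0 0 0 0 0 2 1;0 0 0 0 0 2 1;0 0 0 0 0 0 1",
)

```text
t: 4.85
eef_pos: [0.5215, -0.206, 0.0793]
ee_rot: [3.135, 0.201, 0.0]
contact_force: [0.9, -0.5, 0.1]
width: -0.0002
grasp_force: 0.0
```

>>> apply_moves(
  motion="0 0 0 0 0 1 1;0 0 0 0 0 1 1;0 0 0 0 0 1 1;0 0 0 0 0 1 1;0 0 0 0 0 1 1;0 0 0 0 0 0 1",
)

```text
t: 5.6
eef_pos: [0.5216, -0.206, 0.0756]
ee_rot: [-3.135, -0.201, 0.001]
contact_force: [-4.1, 3.7, 10.2]
width: -0.0001
grasp_force: 5.2
```

>>> apply_moves(
  motion="0 0 0 0 0 1 1;0 0 0 0 0 1 1;0 0 0 0 0 0 1",
)

```text
t: 5.98
eef_pos: [0.5216, -0.206, 0.0737]
ee_rot: [-3.135, -0.201, 0.001]
contact_force: [-4.7, 2.5, 10.3]
width: 0.0002
grasp_force: 5.2
```

>>> apply_moves(
  motion="0 0 0 0 0 1 1;0 0 0 0 0 1 1;0 0 0 0 0 0 1",
)

```text
t: 6.35
eef_pos: [0.5216, -0.206, 0.072]
ee_rot: [-3.135, -0.201, 0.002]
contact_force: [-5.2, 3.8, 12.1]
width: -0.0
grasp_force: 6.6
```

>>> apply_moves(
  motion="0 0 0 0 0 0.5 1;0 0 0 0 0 0 1",
)

```text
t: 6.6
eef_pos: [0.5216, -0.206, 0.072]
ee_rot: [-3.135, -0.202, 0.002]
contact_force: [-6.9, 3.6, 16.1]
width: 0.0
grasp_force: 8.3
```

>>> apply_moves(
  motion="0 0 0 0 0 0.5 1;0 0 0 0 0 0 1;0 0 0 0 0 0 1;0 0 0 0 0 0 1;0 0 0 0 0 0 1",
)

```text
t: 7.22
eef_pos: [0.5217, -0.206, 0.072]
ee_rot: [-3.134, -0.202, 0.002]
contact_force: [-8.9, 6.0, 20.4]
width: 0.0005
grasp_force: 10.0
```

>>> apply_moves(
  motion="0 0 0 0 0 -8 1;0 0 0 0 0 -30 1;0 0 0 0 0 -50 0;0 0 0 0 0 -50 0;0 0 0 0 0 -50 0;0 0 0 0 0 0 0;0 0 0 0 0 0 0",
)

```text
t: 8.1
eef_pos: [0.5212, -0.2058, 0.2565]
ee_rot: [-3.135, -0.201, 0.001]
contact_force: [0.2, -0.2, -0.3]
width: 0.0854
grasp_force: 0.0
```

```bash
cat > lid.py <<'E'
from h import *
import sys
# dark line pixels inside white lid, subpixel; world at z=.064
im=snap('wrist','w2.png'); s=snap('scene','s2.png')
g=im.min(2); p0=proj('wrist',[.5215,-.2065,.064]).round().astype(int); print('p0',p0, manip.observe()['eef_pos'].round(4))
H=30; x0,y0=p0-H; c=g[y0:y0+2*H,x0:x0+2*H]
n,l,st,ce=cv2.connectedComponentsWithStats((c<110).astype(np.uint8))
for k in range(1,n):
    if 20<st[k,4]<500:
        v=np.argwhere(l==k)[:,::-1]+[x0,y0]
        W=np.array([ray('wrist',p,.064)[:2] for p in v]); m=W.mean(0); u=np.linalg.svd(W-m)[2][0]; u*=np.sign(u[0])
        print(st[k].tolist(),m.round(4),'yaw',np.degrees(np.arctan2(u[1],u[0])).round(1),'len',np.ptp(W@u).round(3))
cv2.imwrite('pics/s2c.png',cv2.resize(s[205:305,130:250],(720,600),interpolation=cv2.INTER_CUBIC)[:,:,::-1])
E
python3 lid.py
```

```text
p0 [261 170] [ 0.5207 -0.2055  0.2552]
[18, 16, 2, 30, 34] [ 0.5206 -0.1925] yaw 5.8 len 0.037
[37, 17, 2, 20, 22] [ 0.5267 -0.2162] yaw 6.9 len 0.024
```

View pics/s2c.png

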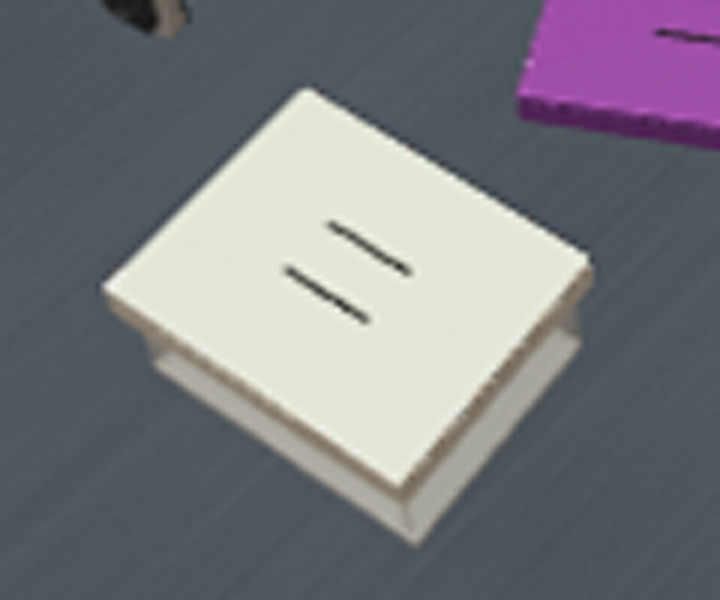

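The lid now sits level on the tub, with an even skirt on both visible sides. The line middle is at about (0.522,-0.2045), yaw 6.5°. On to the tweezers.

>>> apply_moves(
  motion="0 0 0 14.8 -46.5 0 0;0 0 0 14.8 -46.5 0 0;0 0 0 14.8 -46.5 0 0;0 0 0 14.8 -46.5 0 0;0 0 0 14.8 -46.5 0 0;0 0 0 14.8 -46.5 0 0;0 0 0 14.8 -46.5 0 0;0 0 0 14.8 -46.5 0 0;0 0 0 0 0 0 0;0 0 0 0 0 0 0",
)

```text
t: 9.45
eef_pos: [0.5909, 0.1777, 0.2557]
ee_rot: [3.135, 0.201, -0.004]
contact_force: [0.1, 0.6, 0.6]
width: 0.0856
grasp_force: 0.0
```

```bash
python3 - <<'E'
from h import *
im=snap('wrist','w3.png');o=manip.observe();print(o['eef_pos'].round(4),o['ee_rot'].round(3))
for n,z in [('tongs',.036),('tip_left',.036),('tip_right',.036),('rest',0)]:
    print(n,[(round(r['score'],2),px(r['at']).round(1).tolist(),ray('wrist',px(r['at']),z)[:2].round(4).tolist()) for r in place_of('wrist',n)])
cv2.imwrite('pics/w3c.png',cv2.resize(im[80:305,130:430],(800,600),interpolation=cv2.INTER_CUBIC)[:,:,::-1])
E
```

```text
[0.591  0.1773 0.2561] [ 3.135e+00  2.000e-01 -3.000e-03]
tongs [(0.89, [239.2, 335.1], [0.3011, 0.1737])]
tip_left [(0.56, [240.6, 112.8], [0.6562, 0.2088])]
tip_right [(0.92, [280.4, 112.9], [0.6626, 0.159])]
rest [(0.66, [257.3, 150.4], [0.606, 0.1816])]
```

View pics/w3c.png

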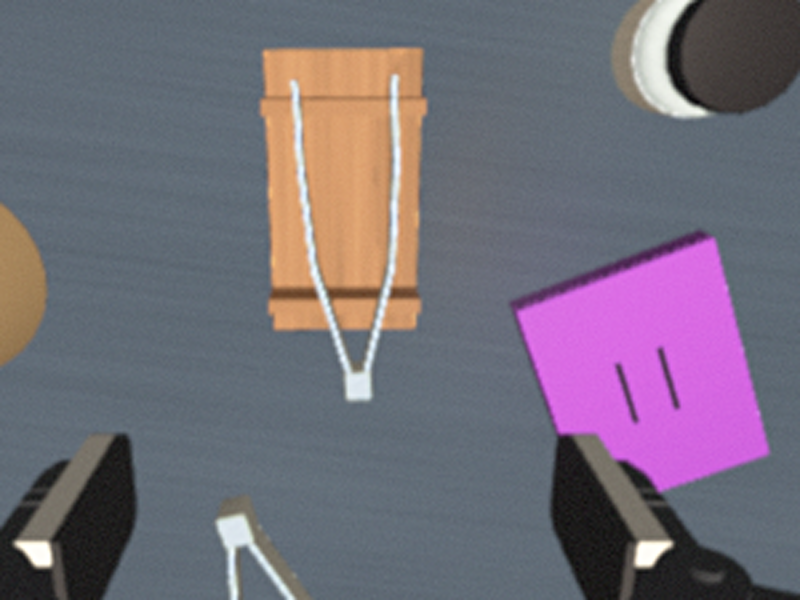

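```bash
python3 - <<'E'
from h import *
c=lambda x,y,z: ray('wrist',(130+x*.375,80+y*.375),z)[:2]
a,b,h=c(294,82,.041),c(395,75,.041),c(358,385,.045)
m=(a+b)/2;d=m-h;L=np.linalg.norm(d);u=d/L
print(a,b,np.linalg.norm(a-b),h,'len',L,'yaw',np.degrees(np.arctan2(u[1],u[0])),'grip',m-.065*u,h+.085*u)
# grip arms at rows ~190
print(c(307,215,.045),c(392,215,.045))
o=manip.observe();Rm=R.from_rotvec(o['ee_rot']).as_matrix()
for g in (m-.065*u,):print('shift tool mm',(Rm.T@(np.r_[g,.047]-o['eef_pos'])*1000).round(1))
# ribs crop check
print(c(345,105,.028),c(345,293,.028))
E
```

```text
[0.65908147 0.20939005] [0.66805272 0.16316119] 0.04709129960438576 [0.5114471  0.15975788] len 0.15441399925583915 yaw 9.888503861761505 grip [0.59953275 0.17511308] [0.59518433 0.17435505]
[0.59822012 0.19636446] [0.60340767 0.15527477]
shift tool mm [  7.8   2.9 210.2]
[0.65107181 0.18437751] [0.55561545 0.17222587]
```

>>> apply_moves(
  motion="0 0 -2.5 6.5 2.5 40 0;0 0 0 0 0 45 0;0 0 0 0 0 45 0;0 0 0 0 0 45 0;0 0 0 0 0 30 0;0 0 0 0 0 15 0;0 0 0 0 0 10 0;0 0 0 0 0 0 0;0 0 0 0 0 0 0.3;0 0 0 0 0 0 0.3;0 0 0 0 0 0 0.45;0 0 0 0 0 0 0.45;0 0 0 0 0 0 0.45",
)

```text
t: 11.32
eef_pos: [0.5985, 0.1763, 0.0275]
ee_rot: [3.13, 0.269, 0.001]
contact_force: [1.1, -1.1, 0.2]
width: 0.0466
grasp_force: 0.5
```

>>> apply_moves(
  motion="0 0 0 0 0 0 0.5;0 0 0 0 0 0 0.52;0 0 0 0 0 0 0.55;0 0 0 0 0 0 0.57;0 0 0 0 0 0 0.59;0 0 0 0 0 0 0.6;0 0 0 0 0 0 0.6;0 0 0 0 0 0 0.6",
)

```text
t: 12.32
eef_pos: [0.5996, 0.1766, 0.029]
ee_rot: [-3.13, -0.269, -0.004]
contact_force: [0.4, -1.4, 7.7]
width: 0.0344
grasp_force: 10.0
```

>>> apply_moves(
  motion="0 0 0 0 0 -2 0.6;0 0 0 0 0 -5 0.6;0 0 0 0 0 -10 0.6;0 0 0 0 0 -15 0.6;0 0 0 0 0 -25 0.6;0 0 0 0 0 -30 0.6;0 0 0 0 0 -30 0.6;0 0 0 0 0 0 0.6;0 0 0 0 0 0 0.6;0 0 0 0 0 0 0.6",
)

```text
t: 13.58
eef_pos: [0.5971, 0.1763, 0.1424]
ee_rot: [3.13, 0.269, -0.005]
contact_force: [0.4, -0.4, -1.3]
width: 0.0342
grasp_force: 6.9
```

```bash
python3 - <<'E'
from h import *
im=snap('wrist','w4.png');o=manip.observe();print(o['eef_pos'].round(4),o['ee_rot'].round(3),o['width'],o['grasp_force'])
for n in ['tip_left','tip_right']:
    print(n,[(round(r['score'],2),px(r['at']).round(1).tolist()) for r in place_of('wrist',n)])
cv2.imwrite('pics/w4c.png',cv2.resize(im[84:384,56:456],(800,600),interpolation=cv2.INTER_CUBIC)[:,:,::-1])
E
```

```text
[0.5973 0.1763 0.1425] [ 3.13   0.269 -0.005] 0.03411329357787826 6.866727098822594
tip_left [(0.56, [228.8, 135.6])]
tip_right [(0.74, [283.9, 137.6])]
```

View pics/w4c.png

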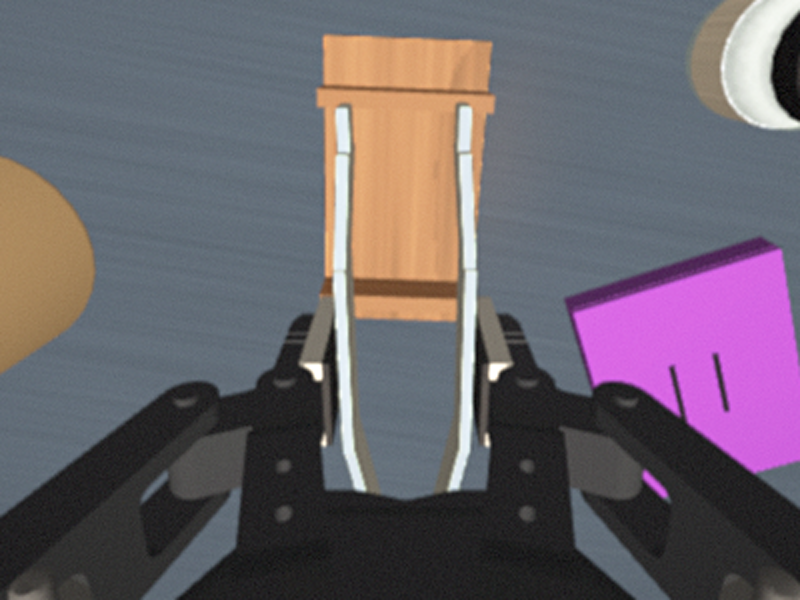

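```bash
python3 - <<'E'
from h import *
o=manip.observe();Rm=R.from_rotvec(o['ee_rot']).as_matrix()
c=lambda x,y,z: ray('wrist',(56+x/2,84+y/2),z)
for z in (.150,.155,.160):
    P=[c(351,107,z),c(458,107,z)]
    print(z,'gap',np.linalg.norm(P[0]-P[1]).round(4),'mid in tool mm',(Rm.T@((P[0]+P[1])/2-o['eef_pos'])*1000).round(1))
    # kinks in the arms (outer centre lines) for yaw: rear at row 450
    A=(c(349,450,z+.004)+c(460,450,z+.004))/2;M=(P[0]+P[1])/2;d=M-A;print('yaw',np.degrees(np.arctan2(d[1],d[0])).round(1),'tool',np.degrees(np.arctan2(Rm[1,0],Rm[0,0])).round(1),'len',np.linalg.norm(d[:2]).round(3))
E
```

```text
0.15 gap 0.025 mid in tool mm [64.7 -1.  -7.1]
yaw 9.8 tool 9.8 len 0.095
0.155 gap 0.024 mid in tool mm [ 65.3  -1.  -12.1]
yaw 9.8 tool 9.8 len 0.091
0.16 gap 0.0231 mid in tool mm [ 65.9  -1.  -17.1]
yaw 9.8 tool 9.8 len 0.087
```

The tweezers are held straight in the fingers, with the tip gap measured at about 24 mm and the tips at 65 mm ahead of the TCP. Carrying them to the gauge now.

>>> apply_moves(
  motion="0 0 1.1 0 0 0 0.6;0 0 1.1 0 0 0 0.6;0 0 1.1 0 0 0 0.6;0 0 0 -4.3 8.7 0 0.6;0 0 0 -8.6 17.4 0 0.6;0 0 0 -14.3 29 0 0.6;0 0 0 -14.3 29 0 0.6;0 0 0 -14.3 29 0 0.6;0 0 0 -14.3 29 0 0.6;0 0 0 -14.3 29 0 0.6;0 0 0 -14.3 29 0 0.6;0 0 0 -14.3 29 0 0.6;0 0 0 -14.3 29 0 0.6;0 0 0 -14.3 29 0 0.6;0 0 0 -14.3 29 0 0.6;0 0 0 -14.3 29 0 0.6;0 0 0 -8.6 17.4 0 0.6;0 0 0 -4.3 8.7 0 0.6;0 0 0 0 0 0 0.6;0 0 0 0 0 0 0.6",
)

```text
t: 16.23
eef_pos: [0.4585, -0.2127, 0.1442]
ee_rot: [-3.136, -0.18, 0.0]
contact_force: [-0.1, -0.8, -1.0]
width: 0.0342
grasp_force: 6.9
```

>>> apply_moves(
  motion="0 0 0 0 0 8 0.6;0 0 0 0 0 12 0.6;0 0 0 0 0 12 0.6;0 0 0 0 0 6 0.6;0 0 0 0 0 0 0.6;0 0 0 0 0 0 0.6;0 0 0 0 0 0 0.6",
)

```text
t: 17.1
eef_pos: [0.4589, -0.2135, 0.1068]
ee_rot: [3.136, 0.179, 0.001]
contact_force: [-0.2, 1.1, -0.9]
width: 0.0344
grasp_force: 6.9
```

```bash
python3 - <<'E'
from h import *
im=snap('wrist','w5.png');o=manip.observe();print(o['eef_pos'].round(4),o['ee_rot'].round(3),o['width'],o['grasp_force'])
s=snap('scene','s5.png')
A=cv2.resize(im[84:384,56:456],(800,600),interpolation=cv2.INTER_CUBIC)
cv2.imwrite('pics/w5c.png',A[:,:,::-1])
B=cv2.resize(s[190:310,110:270],(800,600),interpolation=cv2.INTER_CUBIC)
cv2.imwrite('pics/s5c.png',B[:,:,::-1])
E
```

```text
[ 0.4588 -0.2134  0.1067] [3.136e+00 1.790e-01 1.000e-03] 0.03419785567975307 6.8774548172950745
```

View pics/w5c.png

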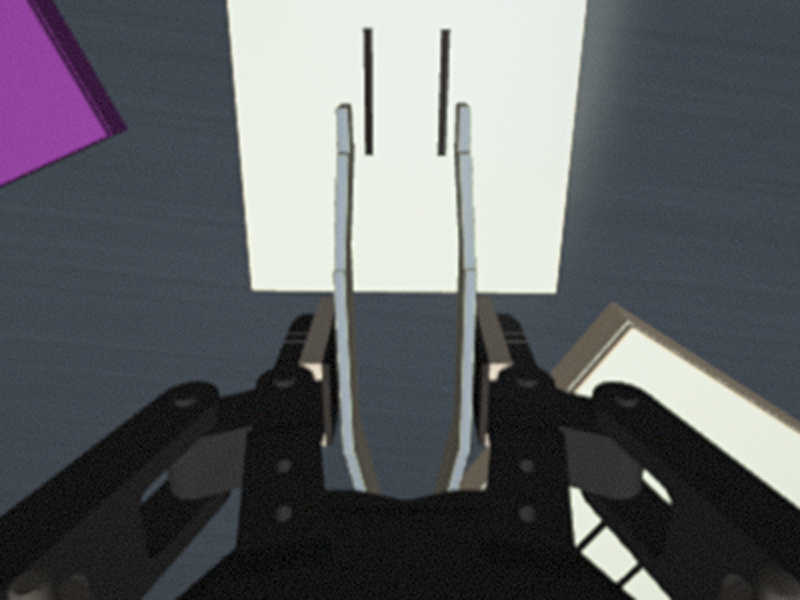

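View pics/s5c.png

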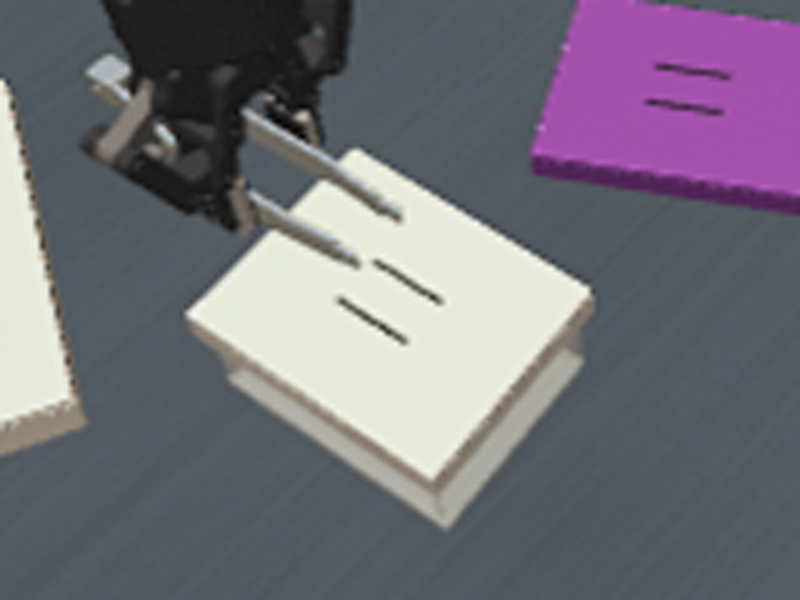

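The wrist crop shows lines at columns 368 and 444, rows 29–155, with the tips at (351,107) and (458,107). Both sit evenly about the lines. Next I compute the residual offset.

```bash
python3 - <<'E'
from h import *
o=manip.observe();Rm=R.from_rotvec(o['ee_rot']).as_matrix()
c=lambda x,y,z: ray('wrist',(56+x/2,84+y/2),z)
L=[c(368,29,.064),c(368.5,155,.064),c(445.5,29,.064),c(442,155,.064)]
G=np.mean(L,0);print('G',G,'len',np.linalg.norm(L[0]-L[1]),np.linalg.norm(L[2]-L[3]),'sep',np.linalg.norm(L[0]+L[1]-L[2]-L[3])/2)
d=L[0]+L[2]-L[1]-L[3];print('yaw',np.degrees(np.arctan2(d[1],d[0])),'tool',np.degrees(np.arctan2(Rm[1,0],Rm[0,0])))
z=o['eef_pos'][2]+.012
P=[c(351,107,z),c(458,107,z)];M=(P[0]+P[1])/2
print('tips',P,'gap',np.linalg.norm(P[0]-P[1]),'shift tool mm',(Rm.T@(G-M)*1000).round(1))
E
```

```text
G [ 0.52117159 -0.20569295  0.064     ] len 0.03973432816047045 0.03972797916338071 sep 0.02429320160335511
yaw 5.819417740693818 tool 6.529263664857589
tips [array([ 0.52210822, -0.19303116,  0.11868502]), array([ 0.52482161, -0.21694159,  0.11868502])] gap 0.024063897102209384 shift tool mm [-2.4  0.4 54.7]
```

>>> apply_moves(
  motion="0 0 0.6 -1 0.8 4 0.6;0 0 0 -1 0 8 0.6;0 0 0 0 0 6 0.6;0 0 0 0 0 3 0.6;0 0 0 0 0 0 0.6;0 0 0 0 0 0 0.6;0 0 0 0 0 0 0.6;0 0 0 0 0 0 0.6",
)

```text
t: 18.2
eef_pos: [0.4568, -0.2143, 0.0855]
ee_rot: [3.137, 0.162, 0.001]
contact_force: [0.1, -0.2, -1.5]
width: 0.0343
grasp_force: 6.9
```

```bash
python3 - <<'E'
from h import *
im=snap('wrist','w6.png');o=manip.observe();print(o['eef_pos'].round(4),o['joint_vel'].round(4),o['width'],o['grasp_force'],o['contact_force'])
cv2.imwrite('pics/w6c.png',cv2.resize(im[84:284,156:356],(600,600),interpolation=cv2.INTER_CUBIC)[:,:,::-1])
E
```

```text
[ 0.4567 -0.2143  0.0854] [ 0.0007  0.002   0.0015  0.002  -0.0018  0.0008] 0.03450173047966052 6.872646287083626 [ 0.68314676  0.74189195 -0.16660614]
```

View pics/w6c.png

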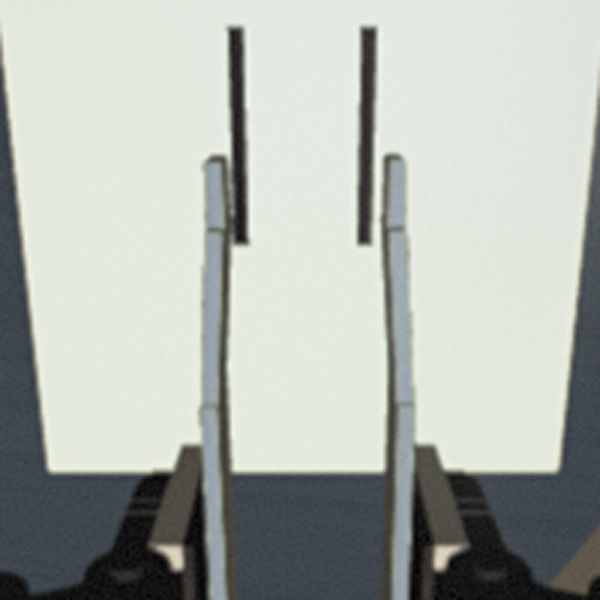

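The tips are centred on the lines and clear of the lid, and the arm is steady. Handing in.

```bash
python3 -c "
from rig import *
print(sign_off())"
```

```text
the job is handed in; nothing more can be done
None
```

I pressed the lid home and handed the job in at about 18 s, holding the tweezers level with a tip gap of about 24 mm, one tip over each line and roughly 28 mm above the lid; no verdict came back.

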